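# Draw the tube carrier out to the mark and hold it

### The job

First push the tube carrier on the loading deck sideways until its long edge sits flush against the deck's fence along its whole length; then slide it along the fence, out over the deck's open end, until its nose edge is level with the thin upright fin on the fence bar. Out there it is nose-heavy: keep hold of it (it has an upright grip tab near its rear) so that it never tips, slide it rather than lift it, and finish while still holding it at the mark, flat on the deck and flush to the fence, so the tubes can be read. Leave the other things where they stand.

Things in the scene. Friction and masses are not known exactly. Their poses are not given: they have to be found in the camera images.
- deck: Fixed loading deck on the bench: white top 320 (x) x 180 (y), top surface 50 above the bench. Origin on the bench under the centre of the top, z up. +x points outward to the open end (edge of the top at x = +160; roughly the robot's right), +y to the fence side, away from the robot.
- deck_edge (a point): Where the deck's open edge meets the fence, deck frame (160, 75, 50). The fence is an aluminium bar fixed along the deck's +y side: the face the carrier goes against is at deck y = +75; bar 12 thick, its top 68 above the bench (8 above the carrier's plate). It runs straight on past the open end to deck x = +380.
- mark (a point): The mark: thin upright dark steel fin (4 thick, 28 tall) on the small saddle (26 long) on top of the fence bar, 140 to 180 past the deck's open edge. Point at the fence's face, in the middle plane of the fin, 72 above the bench. Axes parallel to the deck's: x outward, y towards the fence.
- rider: That saddle with its fin, fixed, 26 x 11, 36 tall over all on top of the bar; origin: centre of its underside; x outward. The fin is in its middle.
- carrier: Loose tube carrier, 0.36 to 0.6 kg: black plastic plate 280 (x) x 90 (y) x 10 thick flat on the deck; origin centre of underside, +x to its nose (outward), +y to its fence-side edge. Balances about 105 behind the nose edge, so at the mark it tips off unless held down. Starts 4 to 60 clear of the fence, up to 7 degrees askew, nose from 30 short of the deck's edge to 50 past it.
- nose (a point): Fence-side end of the carrier's nose edge (the corner), at the plate's top: carrier frame (140, 45, 10). It must come level with the mark. The nose end carries a white block with six capped tubes (carrier x 75 to 135, 80 wide, up to 65 above the underside).
- nose_corner (a point): Point on the carrier's fence-side edge near the nose: carrier frame (130, 45, 5).
- rear_corner (a point): Point on the carrier's fence-side edge near the rear: carrier frame (-130, 45, 5).
- tab (a point): Top centre of the carrier's upright aluminium grip tab near its rear: carrier frame (-115, 0, 60). Tab 40 (x) x 12 (y), standing from the plate's top (10 above the underside) to 60.
- dish: closed flat clear culture dish, 90 diameter, 18 high, on the bench below where the nose will hang; origin: centre of underside
- jar: amber glass jar with white cap, 56 diameter, 75 high, on the bench near the open end, on the robot's side of the carrier's path; origin: centre of underside
- beaker: small glass beaker, 60 diameter, 65 high, on the bench between robot and deck; origin: centre of underside
- flask: white jar with blue cap and label, 64 diameter, 85 high, on the bench beyond the fence; origin: centre of underside
- bottle_a: clear bottle with blue cap, 72 diameter, 150 high, far right of the bench; origin: centre of underside
- bottle_b: clear bottle with blue cap, 72 diameter, 150 high, far left of the bench; origin: centre of underside
- tipbox: open orange box with compartments, 120 x 80 x 50, right of the robot; origin: centre of underside

How it is judged:
By the outcome, as a careful person would: the job done as asked, in the order asked, and still so for the second after the job is handed in, while the arm keeps its last pose, push and grip.
It also fails if it takes over 67 s, if anything falls off the work surface, if the arm or the gripper's body presses on something with over 40 N, if the wrist force passes 120 N, or if a joint passes its speed limit or range.

### The arm

A 7-joint arm with a two-finger parallel gripper is mounted at the origin on the work surface. World frame = base frame: x ahead of the robot, y to its left, z up, the work surface at z = 0. Lengths are in mm, angles in degrees, forces in N, time in s.
With the tool pointing down it reaches from about 425 to 925 mm from the base axis. Payload 6.8 kg.
Tool frame: the origin (TCP) lies at the very end of the fingers, on their centre line; the grasp point (between the pads) lies ctrl.grip_point_offset behind it (ctrl.grip_point_offset is the distance from the TCP to the grasp point, in mm); z points along the fingers, y is the line along which they close (so a half turn about z gives the same grasp; the last joint's range is limited). The gripper opens to 85 mm and grips with 20 to 120 N. Pads are 22 mm wide; open, the fingers measure 114 mm over their backs; the gripper's body (76 mm by 85 mm) begins 54 mm behind the grasp point. The pads swing forward as they close: fully open they stand 13 mm farther back than shut.
Start: joints at [-76.61, 27.33, 1.283, 89.118, -0.659, 63.558, -4.761], TCP at [226.246, 635.972, 231.308] pointing down, gripper open.
Joint ranges: [-169.35, 169.35], [-19.33, 120.38], [-80.79, 83.38], [13.8, 139.57], [-78.32, 258.32], [9.67, 109.79], [-169.56, 169.56]. Speed limits (degrees/s): [136.94, 136.94, 180, 180, 180, 180, 180].

### API

Orientations are given as [roll, pitch, yaw] about the fixed x, y, z axes, in that order (R = Rz(yaw) Ry(pitch) Rx(roll)).
In Python, from bench import ctrl gives the robot as it stands.
- The arm moves only by the shell command python3 shift.py FILE [OPENING] [FORCE], which reads ROWS from the file FILE. ROWS is a JSON list of rows, 1 to 8 of them, each of 4 numbers: dx, dy, dz in mm, then a turn about the tool's z in degrees; each row shifts and turns the commanded pose from where the row before left it, along the tool's axes as they then stand; what a row does not reach is not made up. A row lasts 1/12 s, in which the tool goes at most 41.7 mm and 7.16 degrees, less where a joint would pass 70% of its speed; a pose out of reach is approached as far as the arm can. OPENING is the finger opening in mm, set as the command begins (- or left out keeps the last). The fingers move at their own pace and stop on an object; FORCE is the grip in N (left out, the last holds). Time passes only in rows, so rows that do not move let the fingers close. It prints the time, the measured TCP pose, the force, the opening and the grip force at its end. Input that does not fit is refused with a message, and nothing moves.
- ctrl.observe(): the state, without advancing time (a new reading comes with each control period).
- ctrl.grab_frame(name): name is "scene" or "top"; returns a dict with "img" (420x560x3 uint8, red, green, blue), "fx", "fy", "cx", "cy" (pixels), "distortion" ([k1, k2, p1, p2, k3] as OpenCV has them; the pictures are not rectified), "rvec" (rotation vector, rad) and "tvec" (3), from world to camera coordinates, as OpenCV has them. Camera axes: x right, y down, z forward; pixel columns grow to the right and rows downward; lengths in mm; the calibration is good to about 2 mm. A picture is of the moment at which its call begins. There is no depth.
- ctrl.sign_off(): hands the job in; it is judged then, once.
The state is a dict: "time_s": time; "qpos": joint angles; "dq": joint speeds; "effort": joint torques, N m; "position": TCP position; "orientation": TCP orientation; "contact_force": force on the tool from outside, world axes, zero at the start; "torque": the same for the moment, N m; "opening": finger opening in mm; "gripper_force": force on a finger pad.
Only numpy, scipy, OpenCV 4.12 (cv2) and the standard library are available. Lean on these libraries where they do the work, as an engineer would, in place of code of your own. Each camera call takes 0.05 s, during which the arm holds its last target. There are 200 camera calls.

## Working session

There is one attempt and no reset: what is moved stays moved. The work goes in short steps, Python scripts to look and compute and a shell command to move; the robot and the scene stay as the last step left them, time stands still between calls to the robot, and variables do not carry over. Pictures are saved under pics/ and viewed, at most 10 in all, crops included, and the job is handed in when it is done.

```bash
ls; mkdir -p pics
python3 - <<'E'
from bench import ctrl
import cv2
s=ctrl.observe();print({k:s[k] for k in('time_s','position','orientation','opening','contact_force')},ctrl.grip_point_offset)
for n in('scene','top'):
    f=ctrl.grab_frame(n);cv2.imwrite(f'pics/{n}0.png',f['img'][:,:,::-1])
    print(n,f['fx'],f['fy'],f['cx'],f['cy'],f['distortion'],f['rvec'],f['tvec'])
E
```

```text
bench.py
pics
shift.py
{'time_s': 0.0, 'position': array([226.0539978 , 635.40056774, 230.32213502]), 'orientation': array([-1.79897247e+02,  7.03601941e-03,  1.60418702e+02]), 'opening': 84.99586144394253, 'contact_force': array([-0.07929605, -1.70499095, -0.32617876])} 18.700000000000003
scene 465.15358726090307 465.15358726090307 275.4281659621223 211.71758634535698 [-0.05940552  0.          0.          0.          0.        ] [ 1.43260369  2.19385453 -0.829674  ] [ 234.68910336 -337.73272779 1580.61574156]
top 412.40525777439444 412.40525777439444 273.4131159856749 212.14254671786625 [-0.04951185  0.          0.          0.          0.        ] [ 2.19093996 -2.17018628  0.0784403 ] [   6.40488693  581.13265355 1348.00882634]
```

View pics/scene0.png

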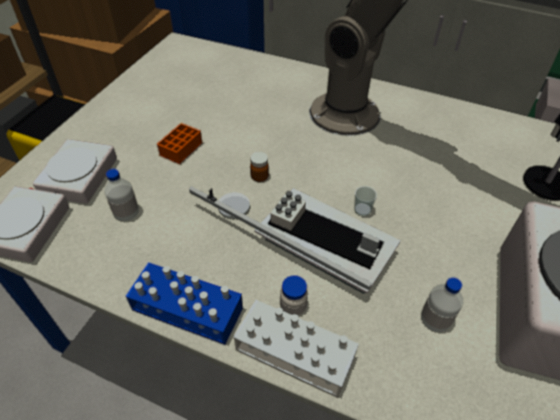

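View pics/top0.png

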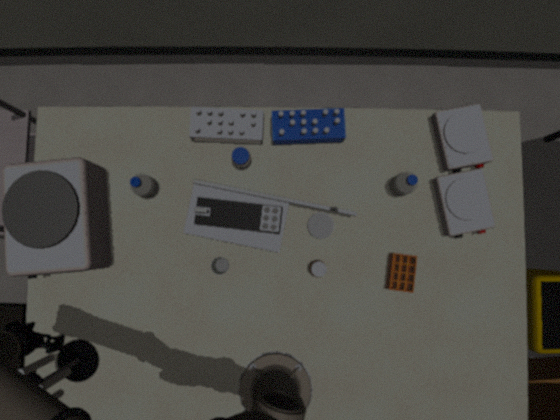

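The scene view shows the deck in the middle, with the carrier (black plate, white block at (288,207), tab at (370,243)) and the fin at (211,194). In the top view the deck spans about (187-290, 183-250), the tab is at (203,211), the block at (271,218) and the fin near (333,209). Next I'll enlarge both.

```bash
cat > h.py <<'E'
import numpy as np, cv2
from bench import ctrl
def cam(f):
    K=np.array([[f['fx'],0,f['cx']],[0,f['fy'],f['cy']],[0,0,1.]])
    return K,np.array(f['distortion'],float),np.array(f['rvec'],float),np.array(f['tvec'],float)
def onz(f,px,z):
    K,d,r,t=cam(f);R=cv2.Rodrigues(r)[0]
    u=cv2.undistortPoints(np.array(px,float).reshape(-1,1,2),K,d)[:,0]
    D=np.c_[u,np.ones(len(u))]@R; C=-R.T@t
    return C+D*((z-C[2])/D[:,2])[:,None]
def proj(f,P):
    K,d,r,t=cam(f);return cv2.projectPoints(np.array(P,float).reshape(-1,1,3),r,t,K,d)[0][:,0]
def tri(f,p,g,q):
    out=[]
    M=[];U=[]
    for a,b in((f,p),(g,q)):
        K,d,r,t=cam(a);M.append(np.c_[cv2.Rodrigues(r)[0],t]);U.append(cv2.undistortPoints(np.array(b,float).reshape(-1,1,2),K,d)[:,0].T)
    X=cv2.triangulatePoints(M[0],M[1],U[0],U[1]);return (X[:3]/X[3]).T
def crop(f,x,y,w,h,k,name):
    im=cv2.resize(f['img'][y:y+h,x:x+w,::-1],None,fx=k,fy=k,interpolation=cv2.INTER_CUBIC)
    im=cv2.convertScaleAbs(im,alpha=1.4,beta=15)
    for i in range(0,w,20):cv2.putText(im,str(x+i),(i*k,10),0,.35,(0,0,255));cv2.line(im,(i*k,12),(i*k,18),(0,0,255))
    for i in range(0,h,20):cv2.putText(im,str(y+i),(0,i*k+4),0,.35,(0,0,255))
    cv2.imwrite('pics/'+name,im)
E
python3 - <<'E'
from h import *
import pickle
f=ctrl.grab_frame('top');g=ctrl.grab_frame('scene');pickle.dump((f,g),open('f0.pkl','wb'))
crop(f,180,175,180,90,4,'t1.png');crop(g,180,170,230,125,3,'s1.png')
E
```

```text
(no output)
```

View pics/t1.png

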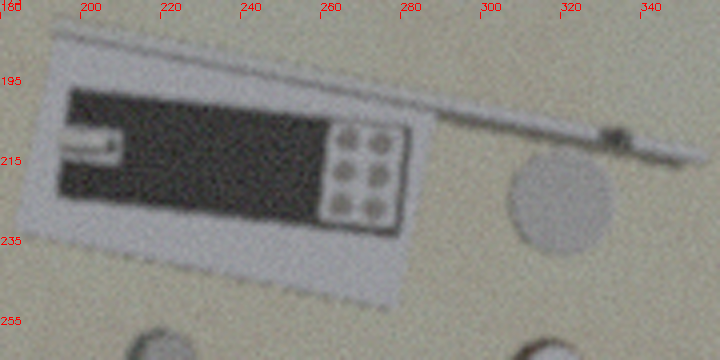

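View pics/s1.png

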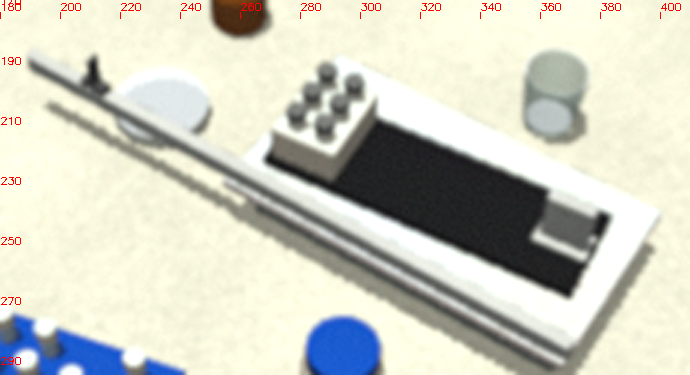

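The top crop shows the plate's dark corners at about (197.5,197.5), (194.5,224), (282.5,206.5), (279.5,233.5). The near deck corners are at (184.5,233) and (279,251), the deck's open edge meets the fence at (288,204), and the fin is at (333.5,209). In the scene crop the fin's top is at (211,189), the plate's rear fence-side corner at (370,269) and its nose at (268,223).

```bash
cat >> h.py <<'E'
def plate(f,roi,z=60,thr=75):
    """outer lines of the dark plate: per-edge fits of the mask's contour"""
    x,y,w,h=roi;k=4
    im=cv2.resize(cv2.GaussianBlur(cv2.cvtColor(f['img'],cv2.COLOR_RGB2GRAY),(3,3),0)[y:y+h,x:x+w],None,fx=k,fy=k,interpolation=cv2.INTER_CUBIC)
    m=(im<thr).astype(np.uint8);n,l,s,c=cv2.connectedComponentsWithStats(m)
    i=1+np.argmax(s[1:,4]);cs=max(cv2.findContours((l==i).astype(np.uint8),0,cv2.CHAIN_APPROX_NONE)[0],key=len)[:,0]
    return onz(f,(cs+.5)/k-.5+[x,y],z)[:,:2]
E
python3 - <<'E'
from h import *
import pickle
f,g=pickle.load(open('f0.pkl','rb'))
T=onz(f,[(184.5,233),(279,251),(288,204)],50)
S=onz(g,[(397,240),(293,189)],50)
print('deck top',T.round(1),'\nscene near-rear, near-open',S.round(1))
print('fin',tri(f,[(333.5,209)],g,[(211,189)]).round(1), onz(g,[(211,189)],104).round(1), onz(f,[(333.5,209)],104).round(1))
print('plate top',onz(f,[(197.5,197.5),(194.5,224),(282.5,206.5),(279.5,233.5)],60).round(1))
print('plate scene',onz(g,[(370,269),(383.5,241),(268,223.5)],60).round(1))
print('tab',tri(f,[(203,210)],g,[(371,236)]).round(1))
for nm,a,roi in(('top',f,(185,185,110,60)),('scene',g,(255,190,140,90))):
    p=plate(a,roi);r=cv2.minAreaRect(p.astype(np.float32));print(nm,r,cv2.boxPoints(r).round(1).tolist())
E
```

```text
deck top [[508.2 300.3  50. ]
 [453.1  -7.5  50. ]
 [606.  -35.5  50. ]] 
scene near-rear, near-open [[512.8 298.4  50. ]
 [453.6  -5.5  50. ]]
fin [[ 587.3 -178.   103.7]] [[ 588.  -179.6  104. ]] [[ 586.4 -176.2  104. ]]
plate top [[623.5 258.7  60. ]
 [537.3 266.4  60. ]
 [596.7 -17.4  60. ]
 [509.4  -8.5  60. ]]
plate scene [[631.5 261.1  60. ]
 [537.8 268.6  60. ]
 [600.9 -13.8  60. ]]
tab [[578.  235.6 109.2]]
top ((567.6058349609375, 126.3494873046875), (281.9028625488281, 93.04898071289062), 83.97764587402344) [[506.6000061035156, -8.899999618530273], [599.0999755859375, -18.700000762939453], [628.7000122070312, 261.6000061035156], [536.0999755859375, 271.3999938964844]]
scene ((569.1446533203125, 126.36125946044922), (278.5980224609375, 96.40243530273438), 83.80523681640625) [[506.20001220703125, -6.900000095367432], [602.0, -17.299999237060547], [632.0999755859375, 259.6000061035156], [536.2999877929688, 270.0]]
```

```bash
echo '[[-29,-16,0,0],[-29,-16,0,0],[-29,-16,0,0],[-29,-16,0,0],[-29,-16,0,0],[-29,-16,0,0],[-29,-16,0,0],[-29,-16,0,0]]' > next.json && python3 shift.py next.json 85; echo '[[-29,-16,0,0],[-29,-16,0,0],[-29,-16,0,0],[-29,-16,0,0],[-29,-16,0,0],[-29,-16,0,0],[-29,-16,0,0],[-29,-16,0,0]]' > next.json && python3 shift.py next.json
echo '[[0,0,0,7],[0,0,0,7],[0,0,0,7],[0,0,0,7],[0,0,0,7],[0,0,0,7],[0,0,0,7],[0,0,0,7]]' > next.json && python3 shift.py next.json
echo '[[0,0,0,7],[0,0,0,7],[0,0,0,6.5],[0,0,0,0]]' > next.json && python3 shift.py next.json
```

```text
time_s: 0.87
position: [402.7, 436.2, 231.3]
orientation: [-180.0, -0.0, 160.4]
contact_force: [1.0, 0.6, 0.2]
opening: 85.2
gripper_force: 0.0
time_s: 1.53
position: [578.4, 237.9, 231.2]
orientation: [-180.0, -0.0, 160.4]
contact_force: [0.5, 0.5, -0.8]
opening: 85.1
gripper_force: 0.0
time_s: 2.2
position: [577.4, 239.2, 231.1]
orientation: [-180.0, 0.0, 104.1]
contact_force: [0.3, -0.4, 0.4]
opening: 85.0
gripper_force: 0.0
time_s: 2.53
position: [577.4, 239.4, 231.0]
orientation: [-180.0, 0.0, 83.7]
contact_force: [-0.2, -0.3, 0.6]
opening: 85.0
gripper_force: 0.0
```

Run:
```python
from h import *
import pickle
f,g=pickle.load(open('f0.pkl','rb'))
# deck edges: sample gray profiles across expected edges (top view)
u=np.array([np.cos(np.radians(-100.5)),np.sin(np.radians(-100.5))]);n=np.array([-u[1],u[0]])
O=np.array([453.3,-6.5])-160*u+90*n
print('O',O)
def edge(a,pts,dirn,z,half=12):
    G=cv2.cvtColor(a['img'],cv2.COLOR_RGB2GRAY).astype(np.float32);out=[]
    s=np.arange(-half,half+.1,.5)
    for p in pts:
        P=np.c_[p+s[:,None]*dirn,np.full(len(s),z)];q=proj(a,P).astype(np.float32)
        v=cv2.GaussianBlur(cv2.remap(G,q[:,0].reshape(1,-1),q[:,1].reshape(1,-1),cv2.INTER_LINEAR),(9,1),2)[0]
        d=np.abs(np.gradient(v));i=d.argmax();out.append(p+s[i]*dirn)
    return np.array(out)
def fit(P):
    vx,vy,x,y=cv2.fitLine(P.astype(np.float32),cv2.DIST_HUBER,0,.01,.01)[:,0];return np.degrees(np.arctan2(vy,vx)),np.array([x,y])
for nm,a in(('top',f),('scene',g)):
    for lab,z,c,d in(('near edge',50,[O+x*u-90*n for x in range(-140,150,10)],n),
                   ('open edge',50,[O+160*u+y*n for y in range(-75,40,8)],u),
                   ('rear edge',50,[O-160*u+y*n for y in range(-75,60,8)],u),
                   ('bar inner beyond',68,[O+x*u+75*n for x in range(180,370,8)],n)):
        P=edge(a,c,d,z);A,m=fit(P);print(nm,lab,round(A%180-180,2),((m-O)@u).round(1),((m-O)@n).round(1), np.ptp((P-O)@n).round(1))
for q in ([587.3,-178],[600,-18],[630,260.5]):print(((np.array(q)-O)@u).round(1),((np.array(q)-O)@n).round(1))
```

```text
O [570.95062576 134.41958792]
top near edge -101.15 1.7 -90.4 13.0
top open edge -3.85 153.2 -14.3 112.0
top rear edge -7.56 -158.1 -13.5 128.0
top bar inner beyond -100.54 263.1 71.5 16.5
scene near edge -101.07 -32.0 -91.6 19.5
scene open edge -6.64 156.2 -9.2 112.0
scene rear edge -10.73 -156.7 -5.4 128.0
scene bar inner beyond -100.78 252.8 82.9 18.5
304.2 73.0
144.6 56.3
-134.7 35.1
```

```bash
echo '[[0,2,30,0],[0,0,30,0],[0,0,30,0],[0,0,30,0],[0,0,25,0],[0,0,10,0],[0,0,4,0],[0,0,0,0]]' > next.json && python3 shift.py next.json
echo '[[0,0,0,0],[0,0,0,0],[0,0,0,0],[0,0,0,0],[0,0,0,0],[0,0,0,0],[0,0,0,0],[0,0,0,0]]' > next.json && python3 shift.py next.json 5 50
python3 - <<'E'
from h import *
f=ctrl.grab_frame('scene');crop(f,180,170,230,125,3,'s2.png')
s=ctrl.observe();print(s['time_s'],s['opening'],s['gripper_force'],s['contact_force'].round(1))
p=plate(f,(255,190,140,90));r=cv2.minAreaRect(p.astype(np.float32));print(r)
E
```

```text
time_s: 3.2
position: [579.5, 238.9, 72.1]
orientation: [-180.0, 0.0, 84.0]
contact_force: [0.5, -0.0, 0.6]
opening: 85.1
gripper_force: 0.0
time_s: 3.87
position: [579.9, 239.2, 72.8]
orientation: [180.0, -0.0, 83.9]
contact_force: [-0.3, 0.4, 4.2]
opening: 11.8
gripper_force: 49.8
3.9167 11.937166674671438 49.86435413360596 [-1.1  0.7  5.2]
((480.31121826171875, 138.9680938720703), (278.8379821777344, 277.8672790527344), 83.17503356933594)
```

View pics/s2.png

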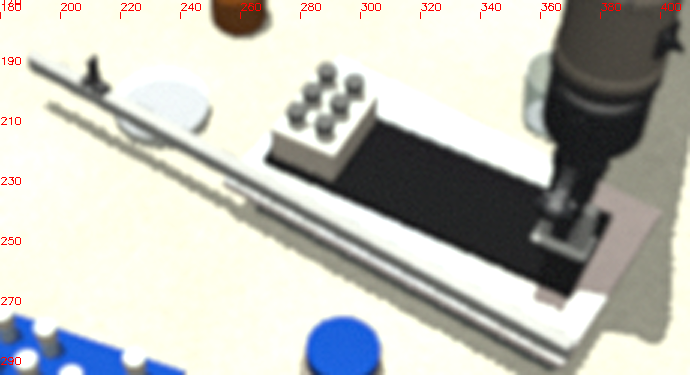

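It is gripped: the opening is 11.9 and matches the tab, and the picture shows the fingers around the tab at (365,240) with the plate undisturbed. Next I square it up and push towards the fence.

```bash
echo '[[0,2,0,0.6],[0,3,0,0.6],[0,3,0,0.6],[0,3,0,0.6],[0,3,0,0.6],[0,3,0,0.6],[0,3,0,0.6],[0,3,0,0.5]]' > next.json && python3 shift.py next.json - 80
echo '[[0,3,0,0],[0,3,0,0],[0,2,0,0],[0,1,0,0],[0,0,0,0],[0,0,0,0]]' > next.json && python3 shift.py next.json
python3 - <<'E'
from h import *
f=ctrl.grab_frame('scene');g=ctrl.grab_frame('top');crop(f,220,180,190,110,4,'s3.png')
E
```

```text
time_s: 4.58
position: [598.7, 238.4, 73.1]
orientation: [-179.6, -0.1, 79.2]
contact_force: [-13.2, 3.2, 16.8]
opening: 10.8
gripper_force: 80.7
time_s: 5.08
position: [609.5, 235.3, 72.9]
orientation: [-179.8, -0.1, 79.1]
contact_force: [-8.2, 2.1, 12.7]
opening: 11.2
gripper_force: 80.0
```

View pics/s3.png

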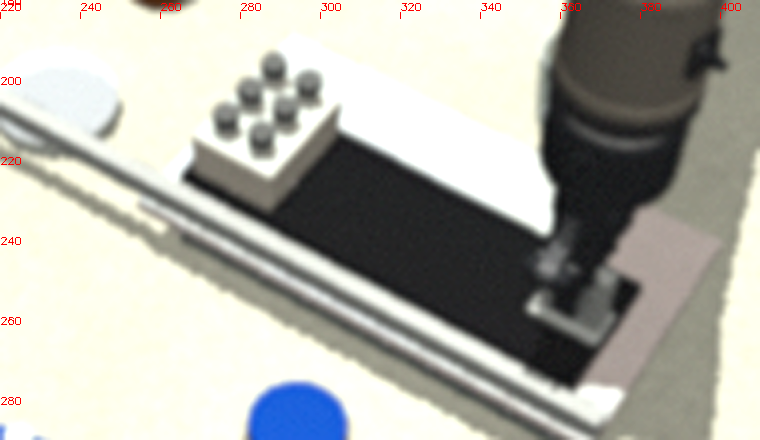

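The plate is now parallel to the fence to the eye. Its fence-side edge runs beside the bar from (266,226) to (362,277), and a strip of deck still shows at the rear. I'll push on gently and watch the force.

```bash
echo '[[0,1.5,0,0],[0,1.5,0,0],[0,1.5,0,0],[0,0.5,0,0]]' > next.json && python3 shift.py next.json
for i in 1; do echo '[[0,1,0,0],[0,1,0,0],[0,0,0,0]]' > next.json && python3 shift.py next.json; done
echo '[[0,1,0,0],[0,0,0,0]]' > next.json && python3 shift.py next.json
```

```text
time_s: 5.52
position: [614.1, 234.3, 72.9]
orientation: [-179.7, -0.1, 79.1]
contact_force: [-11.4, 1.5, 15.6]
opening: 11.3
gripper_force: 80.1
time_s: 5.77
position: [615.4, 234.0, 73.0]
orientation: [-179.7, -0.1, 79.2]
contact_force: [-9.4, 1.6, 11.0]
opening: 11.2
gripper_force: 79.9
time_s: 5.93
position: [617.2, 233.7, 72.9]
orientation: [-179.8, -0.1, 79.1]
contact_force: [-9.2, 1.3, 14.2]
opening: 10.9
gripper_force: 79.9
```

```bash
echo '[[0,1,0,0],[0,0,0,0]]' > next.json && python3 shift.py next.json
echo '[[0,1,0,0],[0,0,0,0]]' > next.json && python3 shift.py next.json
echo '[[0,1,0,0],[0,0,0,0]]' > next.json && python3 shift.py next.json; python3 -c "
from h import *
s=ctrl.observe();print(s['torque'])"
```

```text
time_s: 6.1
position: [617.2, 233.6, 73.0]
orientation: [-179.6, -0.0, 79.1]
contact_force: [-11.9, 1.0, 16.2]
opening: 11.1
gripper_force: 80.6
time_s: 6.27
position: [618.0, 233.4, 73.0]
orientation: [-179.6, -0.0, 79.2]
contact_force: [-14.3, -0.0, 16.8]
opening: 11.2
gripper_force: 80.5
time_s: 6.43
position: [618.1, 233.3, 73.1]
orientation: [-179.5, -0.0, 79.2]
contact_force: [-16.9, 0.2, 20.4]
opening: 11.2
gripper_force: 81.0
[ 0.08954819  2.90263109 -0.59974868]
```

```bash
cat > o.sh <<'E'
python3 -c "
from h import *
s=ctrl.observe();p=s['position'];print('POSE',p.round(1),s['orientation'].round(2),'F',s['contact_force'].round(1),'T',s['torque'].round(2))"
E
R='-'; for k in 1 2 3; do echo '[[0,0,0,0.3],[0,0,0,0]]' > next.json && python3 shift.py next.json >/dev/null; sh o.sh; done
for k in 1 2 3 4 5 6; do echo '[[0,0,0,-0.3],[0,0,0,0]]' > next.json && python3 shift.py next.json >/dev/null; sh o.sh; done
```

```text
POSE [618.1 233.3  73.1] [-1.7953e+02 -1.0000e-02  7.8920e+01] F [-16.1   0.7  19.1] T [ 0.08  2.94 -0.25]
POSE [618.1 233.4  73.1] [-1.7954e+02  1.0000e-02  7.8680e+01] F [-16.1   0.8  19.8] T [ 0.01  2.92 -0.03]
POSE [618.1 233.4  73.1] [-1.7955e+02  2.0000e-02  7.8430e+01] F [-16.2   0.2  19.3] T [0.   2.87 0.28]
POSE [618.  233.3  73. ] [-1.7954e+02  1.0000e-02  7.8700e+01] F [-15.5   0.6  19. ] T [-0.01  2.92  0.02]
POSE [618.1 233.4  73.1] [-1.7953e+02 -1.0000e-02  7.8950e+01] F [-16.4   1.3  19.1] T [ 0.08  2.84 -0.28]
POSE [618.1 233.4  73.1] [-1.7953e+02 -2.0000e-02  7.9200e+01] F [-15.8   0.5  19.4] T [ 0.09  2.88 -0.61]
POSE [618.1 233.1  73.1] [-1.7954e+02 -1.0000e-02  7.9500e+01] F [-16.3   0.2  18.9] T [-0.02  2.88 -0.54]
POSE [618.1 233.   73.1] [-1.7953e+02 -1.0000e-02  7.9760e+01] F [-16.8   0.2  20.6] T [-0.04  2.92 -0.72]
POSE [618.1 233.   73. ] [-1.7952e+02 -2.0000e-02  8.0020e+01] F [-16.3   0.2  19.5] T [ 0.08  2.92 -0.96]
```

```bash
sh o.sh
python3 - <<'E'
from h import *
f=ctrl.grab_frame('scene');g=ctrl.grab_frame('top')
a=cv2.resize(f['img'][190:295,250:380,::-1],None,fx=6,fy=6,interpolation=cv2.INTER_CUBIC)[:350]
b=cv2.resize(g['img'][178:220,185:300,::-1],None,fx=6,fy=6,interpolation=cv2.INTER_CUBIC)
b=cv2.convertScaleAbs(b,alpha=1.5)
im=np.zeros((a.shape[0]+b.shape[0],780,3),np.uint8);im[:a.shape[0],:a.shape[1]]=a;im[a.shape[0]:,:b.shape[1]]=b
cv2.imwrite('pics/c4.png',im[:600])
E
```

```text
POSE [618.1 233.   73. ] [-1.7952e+02 -2.0000e-02  8.0020e+01] F [-16.3   0.2  19.5] T [ 0.08  2.92 -0.96]
```

View pics/c4.png

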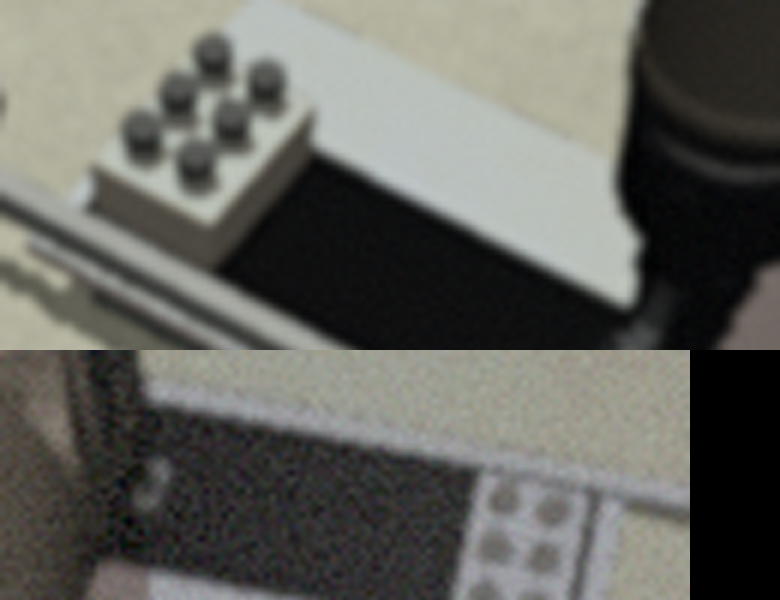

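The carrier appears flush: the dark plate meets the bar from (145,405) to (590,485) in the lower (top-view) panel. I'll check that with angles and distances.

```bash
cat >> h.py <<'E'
U=np.array([np.cos(np.radians(-100.9)),np.sin(np.radians(-100.9))]);N=np.array([-U[1],U[0]]);O=np.array([570.95,134.42])
def edge(a,pts,dirn,z,half=8):
    G=cv2.cvtColor(a['img'],cv2.COLOR_RGB2GRAY).astype(np.float32);out=[];s=np.arange(-half,half+.1,.5)
    for p in pts:
        q=proj(a,np.c_[p+s[:,None]*dirn,np.full(len(s),z)]).astype(np.float32)
        v=cv2.GaussianBlur(cv2.remap(G,q[:,0].reshape(1,-1),q[:,1].reshape(1,-1),cv2.INTER_LINEAR),(9,1),2)[0]
        out.append(p+s[np.abs(np.gradient(v)).argmax()]*dirn)
    return np.array(out)
def fit(P):
    vx,vy,x,y=cv2.fitLine(P.astype(np.float32),cv2.DIST_HUBER,0,.01,.01)[:,0];m=np.array([x,y])
    r=np.abs((P-m)@np.array([-vy,vx]));return round(float(np.degrees(np.arctan2(vy,vx))%180-180),2),((m-O)@U).round(1),((m-O)@N).round(1),r.mean().round(2)
E
python3 - <<'E'
from h import *
for nm in('top','scene'):
    a=[ctrl.grab_frame(nm) for _ in range(6)];a[0]['img']=np.mean([x['img'] for x in a],0).astype(np.uint8);a=a[0]
    print(nm,'deck near',fit(edge(a,[O+x*U-91*N for x in range(10,140,5)],N,50)),'plate near',fit(edge(a,[O+x*U-17*N for x in range(-50,85,5)],N,60)))
    print('bar in beyond',fit(edge(a,[O+x*U+75*N for x in range(190,285,5)],N,68)),'bar far edge',fit(edge(a,[O+x*U+87*N for x in range(-80,290,5)],N,68)))
    if nm=='top':print('plate/bar',fit(edge(a,[O+x*U+75*N for x in range(-110,50,5)],N,68)))
E
sh o.sh
```

```text
top deck near (-100.94, np.float64(67.7), np.float64(-90.0), np.float64(2.54)) plate near (-100.81, np.float64(21.0), np.float64(-17.0), np.float64(0.44))
bar in beyond (-101.27, np.float64(232.5), np.float64(72.6), np.float64(0.5)) bar far edge (-100.82, np.float64(100.3), np.float64(82.8), np.float64(1.87))
plate/bar (-101.15, np.float64(-30.0), np.float64(71.8), np.float64(0.68))
scene deck near (-100.86, np.float64(72.1), np.float64(-91.9), np.float64(0.96)) plate near (-100.91, np.float64(-0.5), np.float64(-16.5), np.float64(0.3))
bar in beyond (-100.93, np.float64(242.0), np.float64(81.4), np.float64(1.13)) bar far edge (-100.92, np.float64(100.2), np.float64(85.0), np.float64(1.53))
POSE [618.1 233.   73.1] [-1.7953e+02 -2.0000e-02  8.0010e+01] F [-16.9   0.6  20. ] T [ 0.01  2.87 -0.99]
```

The plate and deck angles agree (-100.9) and the lateral position fits, so it is flush. I'll ease the twist and slide out while keeping a light push to the fence and some down-force.

```bash
echo '[[0,0,0,0.3],[0,0,0,0.3],[-1,0,0,0],[-2,0,0,0],[-3,0,0,0],[-3,0,0,0],[-3,0,0,0],[-3,0,0,0]]' > next.json && python3 shift.py next.json>/dev/null; sh o.sh
echo '[[-4,0,0,0],[-4,0,0,0],[-4,0,0,0],[-4,0,0,0],[-4,0,0,0],[-3,0,0,0],[-2,0,0,0],[0,0,0,0]]' > next.json && python3 shift.py next.json>/dev/null; sh o.sh
```

```text
POSE [616.9 226.8  73. ] [-179.73   -0.55   79.79] F [-7.2 18.9  8.6] T [ 2.73  1.52 -0.86]
POSE [612.1 202.2  73. ] [-179.69   -0.55   79.79] F [-9.7 18.3 10.9] T [ 2.81  1.73 -0.76]
```

```bash
echo '[[-4,0,0,0],[-4,0,0,0],[-4,0,0,0],[-4,0,0,0],[-4,0,0,0],[-4,0,0,0],[-4,0,0,0],[-4,0,0,0]]' > next.json && python3 shift.py next.json>/dev/null; sh o.sh
echo '[[-4,0,0,0],[-4,0,0,0],[-4,0,0,0],[-4,0,0,0],[-4,0,0,0],[-4,0,0,0],[-2,0,0,0],[0,0,0,0]]' > next.json && python3 shift.py next.json>/dev/null; sh o.sh
python3 - <<'E'
from h import *
f=ctrl.grab_frame('scene');g=ctrl.grab_frame('top');crop(f,190,180,195,110,4,'s5.png')
E
```

```text
POSE [606.4 172.2  73.1] [-179.67   -0.63   79.86] F [-9.3 22.7 11.6] T [ 3.88  1.85 -0.74]
POSE [601.5 146.7  73.1] [-179.62   -0.64   79.86] F [-11.3  22.2  13.4] T [ 3.76  2.03 -0.77]
```

View pics/s5.png

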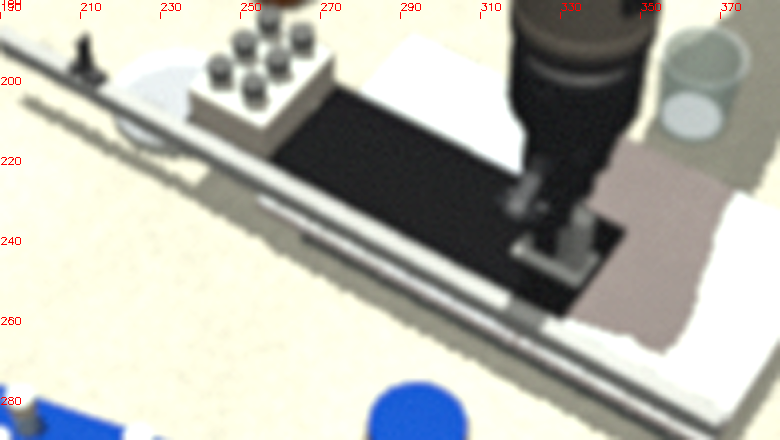

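The carrier is still flush: its rear edge runs from (328,259) to (343,237), the nose is hidden behind the bar near (236,207), and the fin is at (211,190). I'll measure the remaining distance.

```bash
cat > m.py <<'E'
from h import *
fr={}
for nm in('top','scene'):
    a=[ctrl.grab_frame(nm) for _ in range(5)];a[0]['img']=np.mean([x['img'] for x in a],0).astype(np.uint8);fr[nm]=a[0]
t=ctrl.observe()['position'][:2];tu=(t-O)@U;print('tcp u',tu.round(1),'-> nose',(tu+253.4).round(1))
for nm,a in fr.items():
    # rear edge samples and nose edge samples near expected
    print(nm,'rear',fit(edge(a,[O+(tu+253.4-280)*U+n*N for n in (-10,-6,-2,2,40,45,50,55,60)],U,60,10)),
          'plate near',fit(edge(a,[O+(tu+x)*U-17*N for x in range(50,165,5)],N,60)))
    for nn in ((range(-10,65,5)),):
        G=cv2.cvtColor(a['img'],cv2.COLOR_RGB2GRAY).astype(np.float32)
        s=np.arange(-25,25.1,1.);acc=0
        for n in nn:
            q=proj(a,np.c_[O+(tu+253.4+s[:,None])*U+n*N,np.full(len(s),60.)]).astype(np.float32)
            acc=acc+cv2.remap(G,q[:,0].reshape(1,-1),q[:,1].reshape(1,-1),cv2.INTER_LINEAR)[0]
        print(nm,'nose profile',dict(zip((tu+253.4+s).round().astype(int)[::2].tolist(),(acc/len(nn)).round().astype(int)[::2].tolist())))
    # fin profile along bar
    for z in (85,92,98):
        s=np.arange(285,325,1.);q=proj(a,np.c_[O+s[:,None]*U+79*N,np.full(len(s),float(z))]).astype(np.float32)
        v=cv2.remap(G,q[:,0].reshape(1,-1),q[:,1].reshape(1,-1),cv2.INTER_LINEAR)[0]
        w=np.clip(np.median(v)-v-15,0,None);print(nm,'fin z',z,(w@s/max(w.sum(),1)).round(1),v[::3].astype(int).tolist())
E
python3 m.py; sh o.sh
```

```text
tcp u -17.9 -> nose 235.5
top rear (-15.47, np.float64(-40.0), np.float64(25.9), np.float64(2.42)) plate near (-100.71, np.float64(86.6), np.float64(-16.9), np.float64(0.53))
top nose profile {211: 81, 213: 79, 215: 78, 217: 78, 219: 80, 221: 83, 223: 88, 225: 93, 227: 96, 229: 95, 231: 89, 233: 80, 235: 74, 237: 76, 239: 82, 241: 87, 243: 90, 245: 90, 247: 91, 249: 91, 251: 92, 253: 92, 255: 92, 257: 92, 259: 92, 261: 91}
top fin z 85 305.2 [99, 95, 82, 66, 56, 51, 46, 43, 50, 57, 69, 86, 98, 103]
top fin z 92 305.1 [98, 94, 78, 65, 59, 55, 49, 46, 53, 63, 77, 92, 101, 103]
top fin z 98 304.9 [97, 92, 76, 66, 62, 58, 51, 50, 57, 68, 82, 95, 102, 102]
scene rear (-10.38, np.float64(-45.2), np.float64(26.0), np.float64(0.18)) plate near (-100.98, np.float64(88.4), np.float64(-16.9), np.float64(0.52))
scene nose profile {211: 84, 213: 84, 215: 88, 217: 95, 219: 102, 221: 109, 223: 115, 225: 120, 227: 124, 229: 121, 231: 117, 233: 109, 235: 100, 237: 92, 239: 90, 241: 94, 243: 102, 245: 112, 247: 121, 249: 130, 251: 138, 253: 145, 255: 152, 257: 160, 259: 165, 261: 168}
scene fin z 85 305.8 [155, 136, 128, 121, 103, 68, 35, 16, 25, 73, 133, 163, 170, 169]
scene fin z 92 305.5 [172, 172, 172, 160, 125, 81, 38, 21, 44, 98, 144, 165, 171, 172]
scene fin z 98 305.2 [174, 173, 172, 164, 141, 87, 35, 26, 66, 117, 154, 170, 174, 175]
POSE [601.5 146.8  73.1] [-179.62   -0.63   79.86] F [-10.6  21.3  13.4] T [ 3.77  2.07 -0.77]
```

```bash
echo '[[-4,0,0,0],[-4,0,0,0],[-4,0,0,0],[-4,0,0,0],[-4,0,0,0],[-4,0,0,0],[-4,0,0,0],[-4,0,0,0]]' > next.json && python3 shift.py next.json>/dev/null; sh o.sh
echo '[[-4,0,0,0],[-4,0,0,0],[-4,0,0,0],[-4,0,0,0],[-4,0,0,0],[-4,0,0,0],[-3,0,0,0],[0,0,0,0]]' > next.json && python3 shift.py next.json>/dev/null; sh o.sh; python3 m.py
python3 - <<'E'
from h import *
f=ctrl.grab_frame('scene');g=ctrl.grab_frame('top')
a=cv2.resize(f['img'][178:238,195:325,::-1],None,fx=6,fy=6,interpolation=cv2.INTER_CUBIC)
b=cv2.convertScaleAbs(cv2.resize(g['img'][195:235,240:360,::-1],None,fx=6,fy=6,interpolation=cv2.INTER_CUBIC),alpha=1.5)
im=np.zeros((600,780,3),np.uint8);im[:360]=a;im[360:,:720]=b
cv2.imwrite('pics/c6.png',im)
E
```

```text
POSE [595.8 117.2  73.1] [-179.59   -0.75   79.94] F [-10.9  27.1  15. ] T [ 4.69  2.26 -0.92]
POSE [590.8  91.   73.3] [-179.54   -0.79   79.94] F [-14.   28.3  20. ] T [ 5.    2.45 -0.82]
tcp u 38.9 -> nose 292.3
top rear (-15.76, np.float64(12.7), np.float64(25.6), np.float64(4.77)) plate near (-103.43, np.float64(143.7), np.float64(-18.1), np.float64(0.65))
top nose profile {267: 83, 269: 78, 271: 77, 273: 77, 275: 79, 277: 81, 279: 84, 281: 88, 283: 92, 285: 95, 287: 94, 289: 90, 291: 85, 293: 84, 295: 87, 297: 90, 299: 92, 301: 93, 303: 93, 305: 93, 307: 94, 309: 94, 311: 96, 313: 97, 315: 98, 317: 99}
top fin z 85 304.5 [100, 96, 82, 66, 56, 51, 43, 44, 49, 56, 68, 86, 97, 100]
top fin z 92 304.8 [99, 94, 79, 64, 60, 54, 47, 46, 53, 62, 75, 92, 100, 101]
top fin z 98 304.8 [97, 92, 77, 64, 64, 57, 51, 50, 57, 66, 82, 95, 100, 100]
scene rear (-10.9, np.float64(11.2), np.float64(26.0), np.float64(0.2)) plate near (-100.33, np.float64(149.4), np.float64(-16.7), np.float64(0.73))
scene nose profile {267: 96, 269: 88, 271: 85, 273: 88, 275: 95, 277: 101, 279: 107, 281: 110, 283: 112, 285: 112, 287: 113, 289: 112, 291: 111, 293: 105, 295: 102, 297: 98, 299: 100, 301: 106, 303: 115, 305: 122, 307: 129, 309: 135, 311: 143, 313: 150, 315: 158, 317: 163}
scene fin z 85 305.8 [158, 138, 130, 123, 105, 69, 35, 17, 26, 75, 136, 165, 172, 172]
scene fin z 92 305.5 [176, 175, 175, 162, 127, 82, 38, 21, 45, 100, 146, 167, 172, 174]
scene fin z 98 305.2 [177, 176, 174, 167, 142, 88, 36, 26, 67, 118, 156, 172, 177, 177]
```

View pics/c6.png

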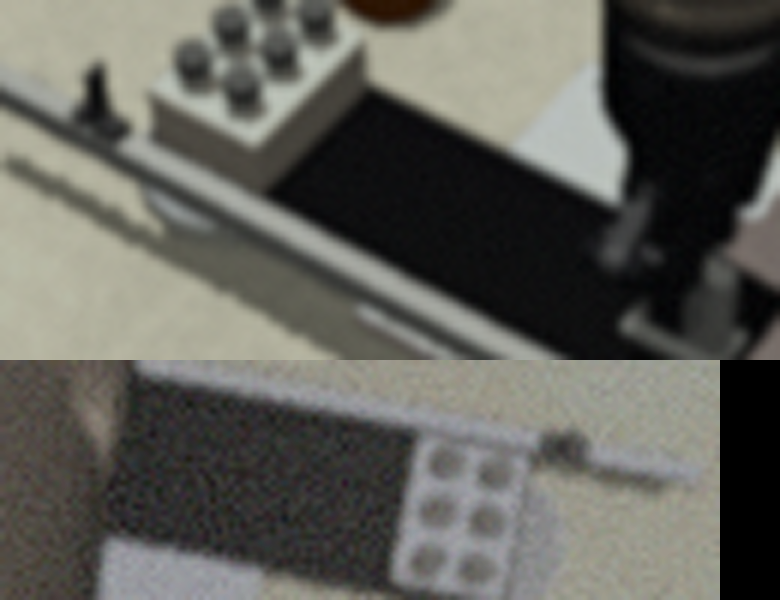

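Still flush and level. In the scene panel the nose sits behind the bar at about (150,120) and the fin is at (97,100). In the top panel the nose strip is at (520,500) and the fin at (563,447), so about 13 mm remain. I'll slide 13 and then ease off the drag.

```bash
echo '[[-3,0,0,0],[-3,0,0,0],[-3,0,0,0],[-2,0,0,0],[-2,0,0,0],[0,0,0,0]]' > next.json && python3 shift.py next.json>/dev/null; sh o.sh
echo '[[2,0,0,0],[2,0,0,0],[2,0,0,0],[0,0,0,0]]' > next.json && python3 shift.py next.json>/dev/null; sh o.sh; python3 m.py | grep -v fin
python3 - <<'E'
from h import *
for n in('top','scene'):
    f=ctrl.grab_frame(n);K,d,r,t=cam(f);C=-cv2.Rodrigues(r)[0].T@t;print(n,C.round(),'u',((C[:2]-O)@U).round(),'n',((C[:2]-O)@N).round())
E
```

```text
POSE [588.6  79.5  73.4] [-179.53   -0.87   79.99] F [-14.2  30.6  20.5] T [ 5.62  2.6  -0.87]
POSE [588.6  79.6  73.1] [-179.48   -0.49   79.77] F [-15.8  18.8  21.6] T [ 3.47  2.89 -0.66]
tcp u 50.5 -> nose 303.9
top rear (-14.83, np.float64(26.9), np.float64(26.1), np.float64(4.49)) plate near (-103.33, np.float64(153.7), np.float64(-18.0), np.float64(0.84))
top nose profile {279: 84, 281: 79, 283: 76, 285: 77, 287: 78, 289: 80, 291: 82, 293: 86, 295: 90, 297: 94, 299: 94, 301: 91, 303: 87, 305: 86, 307: 89, 309: 92, 311: 95, 313: 97, 315: 98, 317: 99, 319: 100, 321: 100, 323: 100, 325: 101, 327: 101, 329: 101}
scene rear (-10.74, np.float64(22.6), np.float64(26.0), np.float64(0.29)) plate near (-100.57, np.float64(159.6), np.float64(-16.6), np.float64(0.83))
scene nose profile {279: 104, 281: 94, 283: 89, 285: 89, 287: 93, 289: 100, 291: 106, 293: 112, 295: 115, 297: 116, 299: 114, 301: 113, 303: 110, 305: 107, 307: 102, 309: 98, 311: 98, 313: 101, 315: 108, 317: 116, 319: 121, 321: 126, 323: 129, 325: 133, 327: 136, 329: 140}
top [ 477.    6. 1388.] u 144.0 n -68.0
scene [1287.  304.  958.] u -302.0 n 671.0
```

```bash
echo '[[2,0,0,0],[2,0,0,0],[1,0,0,0],[0,0,0,0],[0,0,0,0],[0,0,0,0]]' > next.json && python3 shift.py next.json>/dev/null; sh o.sh
python3 m.py | grep -v fin | grep -v profile
python3 - <<'E'
from h import *
f=ctrl.grab_frame('scene');crop(f,180,150,195,145,4,'s7.png')
E
```

```text
POSE [588.6  79.6  73. ] [-179.43   -0.22   79.58] F [-18.4   8.9  26.1] T [ 1.77  3.32 -0.47]
tcp u 50.4 -> nose 303.8
top rear (-4.41, np.float64(24.5), np.float64(23.7), np.float64(3.7)) plate near (-103.09, np.float64(154.5), np.float64(-18.2), np.float64(0.81))
scene rear (-10.58, np.float64(22.5), np.float64(26.0), np.float64(0.22)) plate near (-100.44, np.float64(159.6), np.float64(-16.7), np.float64(0.83))
```

View pics/s7.png

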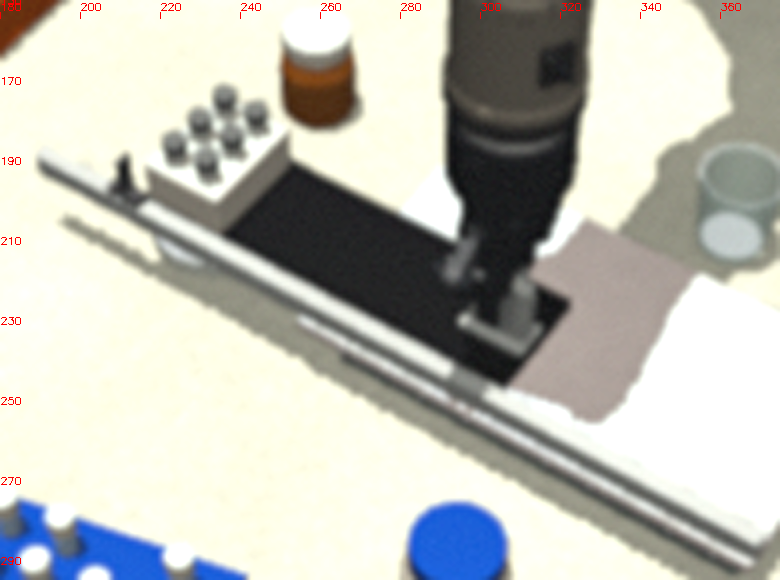

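The final view shows the carrier flush along the bar with its nose beside the fin (211,195), the plate flat and the gripper on the tab. Jar, beaker and dish look undisturbed. Nose estimates are 303–305 against the fin at 305, and the arm is holding steady.

```bash
python3 -c "
from bench import ctrl
print(ctrl.observe()['time_s'],ctrl.sign_off())"
```

```text
the job is handed in; nothing more can be done
16.3167 None
```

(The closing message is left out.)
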